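# Pack the pickling kit into the crisper tray

## Robot

A 6-joint arm with a two-finger parallel gripper is mounted at the origin on the work surface. World frame = base frame: x ahead of the robot, y to its left, z up, the work surface at z = 0. Lengths are in m, angles in rad, forces in N, time in s.
With the tool pointing down it reaches from about 0.35 to 0.975 m from the base axis. Payload 4.9 kg.
Tool frame: the origin (TCP) lies at the very end of the fingers, on their centre line; the grasp point (between the pads) lies ctrl.grip_point_offset behind it (ctrl.grip_point_offset is the distance from the TCP to the grasp point, in m); z points along the fingers, y is the line along which they close (so a half turn about z gives the same grasp; the last joint's range is limited). The gripper opens to 85 mm and grips with 20 to 120 N. Pads are 22 mm wide; open, the fingers measure 114 mm over their backs; the gripper's body (76 mm by 85 mm) begins 54 mm behind the grasp point. The pads swing forward as they close: fully open they stand 13 mm farther back than shut.
Start: joints at [-1.259, 0.053, 1.613, -0, 1.476, -0.119], TCP at [0.261, -0.568, 0.231] pointing down, gripper open.
Joint ranges: [-3.01, 3.01], [-1.01, 2.22], [0.06, 2.58], [-1.02, 4.17], [0.09, 2.62], [-3.14, 3.14]. Speed limits (rad/s): [2.57, 2.57, 3.14, 3.14, 3.14, 3.14].

## Interface

Orientations are given as a rotation vector (axis times angle).
In Python, from station import ctrl gives the robot as it stands. The module is installed in compiled form; this text tells all that it offers.
- The arm moves only by the tool drive_tool, never from a script. Its argument "steps" is a list of rows, each an object with "translation": the shift along the tool's x, y, z normalised to -1 to 1, where 1 is 4 cm, a list of three; "angular": the turn, a rotation vector about the tool's x, y, z normalised to -1 to 1, where 1 is 8 degrees, a list of three; "gripper": the opening, from 0 (shut) to 1 (fully open). In form: [{"translation": [dx, dy, dz], "angular": [wx, wy, wz], "gripper": gripper}, ...]. A call has 1 to 8 rows; each row shifts and turns the commanded pose from where the row before left it, along the tool's axes as they then stand; what a row does not reach is not made up. A row lasts 1/8 s, in which the tool goes at most 62.5 mm and 10.7 degrees, less where a joint would pass 70% of its speed; a pose out of reach is approached as far as the arm can. A call with a number of a shift or a turn outside -1 to 1 is refused whole. A call with a gripper value outside its range is refused whole. The fingers move at their own pace and stop on an object; "force" is the grip in N (left out, the last holds). Time passes only in rows, so rows that do not move let the fingers close. It gives the time, the measured TCP pose, the force, the opening and the grip force at its end, in the units of the state.
- ctrl.get_obs(): the state, without advancing time (a new reading comes with each control period).
- ctrl.get_image(name): name is "scene" or "top" or "wrist"; returns a dict with "color" (480x640x3 uint8, red, green, blue), "depth" (480x640 float32, m along the optical axis (not along the pixel's ray), 0 where there is no reading), "fx", "fy", "cx", "cy" (pixels), "k1" (the pictures are not rectified: a ray, as slopes to the right and down, at radius r is drawn at 1 + k1 r^2 times it, then the intrinsics apply), "R" (3x3) and "t" (3): a world point X has camera coordinates R X + t. Camera axes: x right, y down, z forward; pixel columns grow to the right and rows downward; lengths in m; the calibration is good to about 2 mm. A picture is of the moment at which its call begins.
- ctrl.finish_job(): hands the job in; it is judged then, once.
The state is a dict: "t": time; "q": joint angles; "dq": joint speeds; "effort": joint torques, N m; "tool_pos": TCP position; "tool_rot": TCP orientation; "contact_force": force on the tool from outside, world axes, zero at the start; "wrist_torque": the same for the moment, N m; "opening": finger opening in m; "grip_force": force on a finger pad.
Only numpy, scipy, OpenCV 4.12 (cv2) and the standard library are available. Lean on these libraries where they do the work, as an engineer would, in place of code of your own. Each camera call takes 0.05 s, during which the arm holds its last target. There are 200 camera calls.

## Task

Pack the pickling kit into the clear crisper tray: put the thick terracotta disc into the steel sleeve and then the medium one on top of it, so that the stack comes flush with the sleeve's rim, stand the small ramekin upright in the middle of the cork pad, and lay the wide-bladed scraper flat, lengthwise, in the tray's empty far compartment. The thin disc, the wide ramekin and the narrow-bladed spreader are not part of the kit: leave them where they are. Let go of everything and leave it at rest.

Things in the scene. Friction and masses are not known exactly. Their poses are not given: they have to be found in the camera images.
- tray: clear crisper tray with a white rim, fixed, 220 mm (its x) by 270 mm (y), 32 high, walls and floor 4; origin: centre of its underside. A low rib along y at x = 14 mm (4 wide, top 12 above the underside) parts the near compartment (x -106 to 12 mm; sleeve and pad) from the empty far one (x 16 to 106, centre 61, y -131 to 131), where the scraper lies along y, either way round.
- sleeve: upright steel sleeve (tube with a bottom) fixed on the tray floor at one end of the near compartment: 66 mm outside, 60 bore, 37 high, bottom 3 thick, 34 deep: thick and medium disc together just reach its rim. Origin: centre of its underside. Too narrow for fingers beside a disc: let go with the disc's lower part inside the rim and it drops home flat.
- pad: round cork pad, 80 mm across, 3 mm thick, fixed on the tray's floor at the other end of the near compartment, about 140 mm from the sleeve; the small ramekin's place. Origin at the centre of its underside.
- disc_thick: the thickest terracotta disc, 46 mm across and 20 mm thick; origin at the centre of its underside, z up. Starts flat on a grey 3 mm thick liner mat. Goes to the bottom of the sleeve.
- disc_medium: the medium terracotta disc, 46 mm across and 14 mm thick; origin at the centre of its underside, z up. Starts flat on a grey 3 mm thick liner mat. Goes on top of the thick one in the sleeve.
- disc_thin: the thinnest terracotta disc, 46 mm across and 7 mm thick; origin at the centre of its underside, z up. Starts flat on a grey 3 mm thick liner mat. Look-alike; not to be moved.
- ramekin_small: white ceramic ramekin, 58 mm across with straight sides, 42 mm high, wall 4 mm, open at the top; origin at the centre of its underside. Starts upright on the 3 mm liner mat. Goes on the cork pad.
- ramekin_wide: white ceramic ramekin, 82 mm across with straight sides, 42 mm high, wall 4 mm, open at the top; origin at the centre of its underside. Starts upright on the 3 mm liner mat. Look-alike; not to be moved.
- scraper: stainless scraper, 150 mm long, lying flat along its x axis on the shelf: a bar handle from x = -75 to +20 mm, 20 mm wide and 24 mm high, then a flat blade from x = +15 to +75 mm, 50 mm wide and 3 mm thick. Origin at the centre of the underside of the whole length; it balances near x = -15 mm. Goes into the tray's far compartment.
- spreader: stainless spreader, 150 mm long, lying flat along its x axis on the shelf: a bar handle from x = -75 to +20 mm, 20 mm wide and 24 mm high, then a flat blade from x = +15 to +75 mm, 20 mm wide and 3 mm thick. Origin at the centre of the underside of the whole length; it balances near x = -15 mm. Look-alike with the same handle; not to be moved.

How it is judged:
On the way, in this order (a step that is already met when the one before it is completed fails the run):
1. the thick disc lies flat at the bottom of the sleeve (horizontal distance between disc_thick and sleeve below 0.012 m and z of disc_thick in the frame of sleeve between 0 and 0.0065 m and angle between disc_thick's own z axis and vertical below 0.12 rad), for 0.2 s.
2. the medium disc lies on it, flush with the rim (all of step 1 and horizontal distance between disc_medium and sleeve below 0.012 m and z of disc_medium in the frame of sleeve between 0.0195 and 0.0265 m and angle between disc_medium's own z axis and vertical below 0.12 rad), for 0.2 s.
At the end, for the whole second after the job is handed in: Thick then medium disc flat in sleeve, flush with rim (3 mm), 12 mm of its axis; small ramekin upright within 15 mm of pad centre; scraper flat in far compartment within 24 mm across, 65 mm along, 0.4 rad; thin disc, wide ramekin, spreader within 30 mm of their starts; all released, at rest (all of step 2 and horizontal distance between ramekin_small and pad below 0.015 m and angle between each of ramekin_small, scraper's own z axis and vertical below 0.1 rad and z of ramekin_small in the frame of pad between 0 and 0.008 m and x of scraper in the frame of tray between 0.037 and 0.085 m and y of scraper in the frame of tray between -0.065 and 0.065 m and z of scraper in the frame of tray between 0 and 0.011 m and angle between the x axis of scraper and the y axis of tray, either way round below 0.4 rad and distance of each of disc_thin, ramekin_wide, spreader from where it was at the start of the episode below 0.03 m and linear speed of each of disc_thick, disc_medium, ramekin_small, scraper below 0.02 m/s); the robot touches nothing.
It fails at once if a look-alike (thin disc, wide ramekin, spreader) is moved by more than 30 mm (distance of any of disc_thin, ramekin_wide, spreader from where it was at the start of the episode above 0.03 m).
It also fails if it takes over 106 s, if anything falls off the work surface, if the arm or the gripper's body presses on something with over 40 N, if the wrist force passes 120 N, or if a joint passes its speed limit or range.

## Working session

There is one attempt and no reset: what is moved stays moved. The work goes in short steps, Python scripts to look and compute and a tool call to move; the robot and the scene stay as the last step left them, time stands still between calls to the robot, and variables do not carry over. Pictures are saved under pics/ and viewed, at most 14 in all, crops included, and the job is handed in when it is done.

Besides the shell and the picture viewer there is one more tool, called after ">>>" by a JSON object that holds its "method" and its "body". drive_tool: Moves the arm, as the interface text tells. Its arguments: {"type":"object","properties":{"steps":{"type":"array"},"force":{"type":"number"}},"required":["steps"]}

```bash
mkdir -p pics; cat > h.py <<'E'
import numpy as np, cv2
from station import ctrl
def get(n,save=None):
    im=ctrl.get_image(n)
    if save: cv2.imwrite(save,im["color"][:,:,::-1])
    np.savez(f"{n}.npz",**im)
    return im
def ray(im,u,v):
    x=(u-im["cx"])/im["fx"]; y=(v-im["cy"])/im["fy"]
    r=rd=np.hypot(x,y)
    for _ in range(20): r=rd/(1+im["k1"]*r*r)
    s=r/rd if rd>0 else 1
    R=im["R"]; o=-R.T@im["t"]
    return o,R.T@np.array([x*s,y*s,1])
def onz(im,u,v,z):
    o,d=ray(im,u,v); return o+d*(z-o[2])/d[2]
def pts(im):
    "world point per pixel from depth"
    v,u=np.mgrid[:480,:640]
    x=(u-im["cx"])/im["fx"]; y=(v-im["cy"])/im["fy"]; rd=np.hypot(x,y); r=rd.copy()
    for _ in range(20): r=rd/(1+im["k1"]*r*r)
    s=np.where(rd>0,r/np.maximum(rd,1e-9),1); d=im["depth"]
    P=np.stack([x*s*d,y*s*d,d],-1)-im["t"]
    return P@im["R"]
E
python3 - <<'E'
from h import *
for n in("scene","top"):
    im=get(n,f"pics/{n}0.png"); print(n,im["R"].round(3).tolist(),(-im["R"].T@im["t"]).round(3),im["fx"],im["k1"],(im["depth"]>0).mean())
o=ctrl.get_obs(); print(o["tool_pos"],o["tool_rot"],o["opening"],ctrl.grip_point_offset,o["t"])
E
```

```text
scene [[0.861, 0.509, 0.019], [0.334, -0.535, -0.776], [-0.385, 0.674, -0.63]] [ 0.964 -0.796  0.767] 529.2470737984853 -0.040461699070803624 0.9961067708333333
top [[0.007, -1.0, 0.016], [-0.983, -0.01, -0.183], [0.183, -0.014, -0.983]] [0.33  0.02  0.948] 514.3347119883035 -0.08280409826499956 0.9961686197916667
[ 0.26082776 -0.56736418  0.23019347] [-3.06719381e+00 -6.71124621e-01  3.06930979e-04] 0.085137927079851 0.0187 0.1
```

View pics/top0.png

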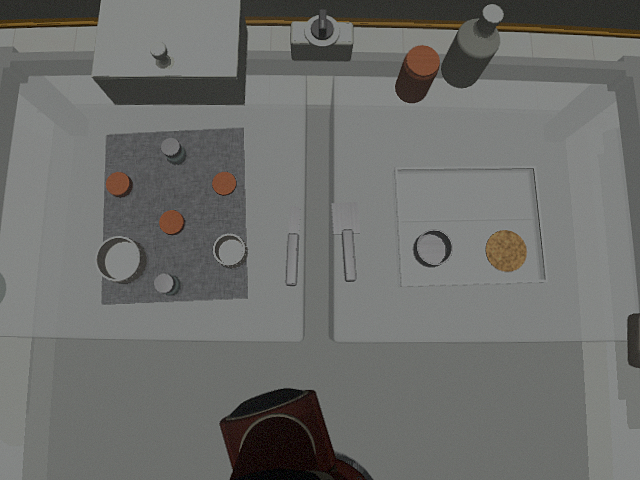

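View pics/scene0.png

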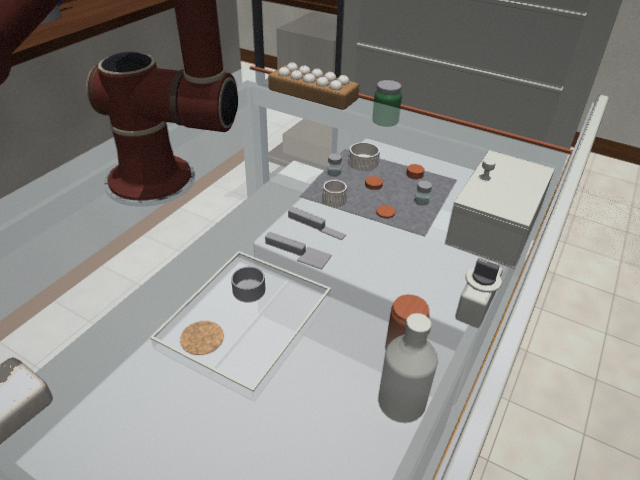

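The top view has +x up and +y left. It shows three discs at (119,184), (224,183) and (172,222), the wide ramekin at (120,260) and the small one at (230,250). The spreader is at (292,245), the scraper at (346,240), the sleeve at (433,248) and the pad at (506,251). In the scene view, the left shelf looks higher than the tray's. Next I'll measure everything.

```bash
python3 - <<'E'
from h import *
im=dict(np.load("top.npz")); P=pts(im)
hsv=cv2.cvtColor(im["color"],cv2.COLOR_RGB2HSV)
print("heights")
for n,(u,v) in dict(disc1=(119,183),disc2=(224,183),disc3=(172,222),mat=(200,150),mat2=(200,280),shelfL=(270,150),gap=(318,200),shelfR=(370,130),tool1=(292,260),tool2=(349,260),blade=(344,216),rwide=(122,262),rsmall=(231,251),sleevein=(433,248),pad=(506,251),trayfl=(470,190),rib=(470,220),jar1=(171,145),jar2=(164,283),box=(200,40),btl=(492,14),jar3=(423,60),rimfar=(465,168)).items():
    print(n,np.median(P[v-1:v+2,u-1:u+2].reshape(-1,3),0).round(4))
m=cv2.inRange(hsv,(0,110,60),(14,255,255))
for c in cv2.findContours(m,0,1)[0]:
    if 100<cv2.contourArea(c): 
        q=cv2.minEnclosingCircle(c); mm=np.zeros_like(m); cv2.drawContours(mm,[c],-1,255,-1); mm=cv2.erode(mm,np.ones((3,3)))
        Z=P[mm>0]; zt=np.percentile(Z[:,2],60); tp=Z[np.abs(Z[:,2]-zt)<.004]
        print("red",q,cv2.contourArea(c),zt.round(4),tp.mean(0).round(4),len(tp))
print(hsv[251,506],hsv[260,349],hsv[216,344],hsv[130,370])
big=cv2.resize(im["color"][110:320,80:380,::-1],None,fx=2.6,fy=2.6,interpolation=cv2.INTER_CUBIC); cv2.imwrite("pics/crop0.png",big)
E
```

```text
heights
disc1 [0.5914 0.3788 0.0234]
disc2 [0.5966 0.1825 0.0107]
disc3 [0.519  0.2746 0.0172]
mat [0.6638 0.2328 0.0045]
mat2 [0.4136 0.2204 0.0035]
shelfL [0.6658 0.0981 0.0019]
gap [0.5679 0.0047 0.    ]
shelfR [ 0.7097 -0.0959  0.0016]
tool1 [0.4497 0.0513 0.0257]
tool2 [ 0.4505 -0.0518  0.0255]
blade [ 0.5365 -0.0444  0.0037]
rwide [0.4445 0.3658 0.0101]
rsmall [0.4673 0.1645 0.0091]
sleevein [ 0.4767 -0.2099  0.0079]
pad [ 0.4719 -0.3494  0.0081]
trayfl [ 0.5899 -0.2873  0.0049]
rib [ 0.5311 -0.2821  0.0077]
jar1 [0.6558 0.2758 0.0546]
jar2 [0.4032 0.2728 0.0532]
box [0.8303 0.2194 0.1193]
btl [ 0.8408 -0.2786  0.2013]
jar3 [ 0.7995 -0.1795  0.1156]
rimfar [ 0.6246 -0.2699  0.034 ]
red ((171.11289978027344, 221.88710021972656), 12.232781410217285) 421.0 0.0183 [0.5193 0.2764 0.0179] 354
red ((223.7096710205078, 182.9516143798828), 11.88759708404541) 396.0 0.0115 [0.5965 0.1831 0.0112] 335
red ((117.40636444091797, 183.23033142089844), 12.013239860534668) 396.0 0.0244 [0.591  0.3818 0.0239] 334
red ((421.3235168457031, 62.5), 17.8985652923584) 845.5 0.1161 [ 0.7978 -0.1786  0.1159] 675
[ 18 123 135] [105   4 132] [ 90   2 131] [ 90   4 129]
```

View pics/crop0.png

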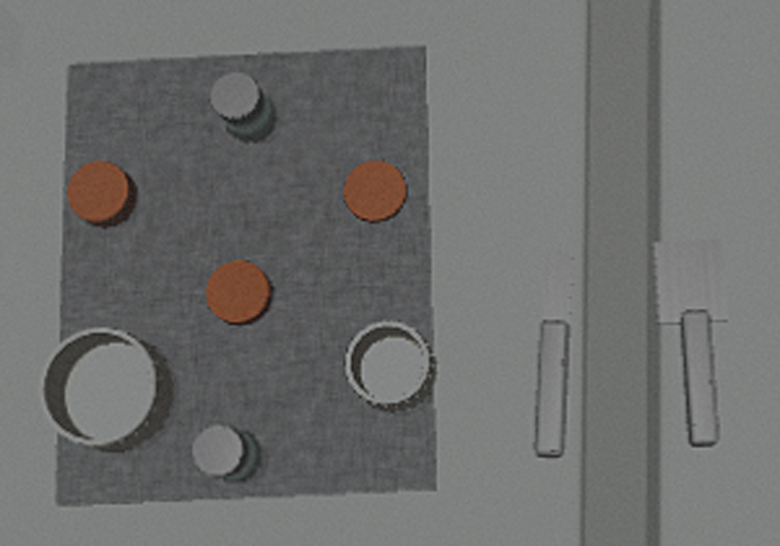

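The crop shows the tallest disc (thick) at left, medium in the centre and thin at right. The scraper, with its 50 mm blade, is the right-hand tool. Two small jars stand near the discs and could get in the way. Next I'll get precise poses.

```bash
cat >> h.py <<'E'
def fitc(p):
    A=np.c_[2*p,np.ones(len(p))]; 
    for _ in range(4):
        s=np.linalg.lstsq(A,(p**2).sum(1),rcond=None)[0]; r=np.sqrt(s[2]+s[0]**2+s[1]**2)
        e=np.abs(np.hypot(*(p-s[:2]).T)-r); k=e<max(2*np.median(e),.0008); p=p[k];A=A[k]
    return s[:2].round(4),r.round(4),len(p)
E
python3 - <<'E'
from h import *
for n in("top","scene"):
    im=dict(np.load(n+".npz")); P=pts(im); print(n)
    def reg(x,y,d,z0,z1): return (np.abs(P[...,0]-x)<d)&(np.abs(P[...,1]-y)<d)&(P[...,2]>z0)&(P[...,2]<z1)
    def cp(mask,z): # mask contour hull rays onto plane
        c=max(cv2.findContours(mask.astype(np.uint8),0,1)[0],key=cv2.contourArea); h=cv2.convexHull(c)[:,0]
        return np.array([onz(im,u,v,z)[:2] for u,v in c[:,0]])
    for nm,x,y,z0,z1,ex in(("rsmall",.468,.165,.040,.05,.058),("rwide",.445,.37,.04,.05,.082),("sleeve",.477,-.21,.037,.046,.066)):
        m=reg(x,y,.055,z0,z1); q=P[m]; print(nm,m.sum(),"contour",fitc(cp(cv2.morphologyEx(m.astype(np.uint8),3,np.ones((5,5))),(z0+z1)/2)),"rimpts",fitc(q[:,:2]),np.median(q[:,2]).round(4))
    hsv=cv2.cvtColor(im["color"],cv2.COLOR_RGB2HSV)
    m=(cv2.inRange(hsv,(8,70,60),(28,255,255))>0)&reg(.472,-.35,.06,0,.03); print("pad",fitc(cp(m,.007)))
    for nm,x,y,zt in(("thick",.591,.38,.023),("med",.519,.276,.017),("thin",.596,.183,.010)):
        m=(cv2.inRange(hsv,(0,110,60),(14,255,255))>0)&reg(x,y,.04,zt-.004,zt+.006); print(nm,fitc(cp(m,zt)),fitc(cp(m,zt))[1]*2e3)
    for nm,x,y in(("spreader",.46,.05),("scraper",.46,-.051)):
        m=reg(x,y,.075,.018,.03); q=P[m][:,:2]; c,wh,a=cv2.minAreaRect(q.astype(np.float32)); print(nm,np.round(c,4),np.round(wh,3),round(a,1),"mean",q.mean(0).round(4),P[m][:,2].max().round(3))
    m=reg(.52,-.28,.2,.027,.037)&~reg(.477,-.21,.045,0,1); q=P[m][:,:2]; print("tray rim",[np.round(t,4) for t in cv2.minAreaRect(q.astype(np.float32))],len(q))
E
```

```text
top
rsmall 239 contour (array([0.4651, 0.1632]), np.float64(0.0283), 76) rimpts (array([0.4651, 0.1629]), np.float64(0.0269), 219) 0.0453
rwide 385 contour (array([0.4469, 0.362 ]), np.float64(0.0404), 86) rimpts (array([0.4468, 0.3612]), np.float64(0.0388), 281) 0.0454
sleeve 220 contour (array([ 0.4736, -0.204 ]), np.float64(0.0326), 83) rimpts (array([ 0.4735, -0.204 ]), np.float64(0.0316), 209) 0.0412
pad (array([ 0.4733, -0.3492]), np.float64(0.0386), 96)
thick (array([0.5916, 0.382 ]), np.float64(0.0216), 55) 43.2
med (array([0.5197, 0.277 ]), np.float64(0.0217), 59) 43.4
thin (array([0.5969, 0.1834]), np.float64(0.0218), 51) 43.6
spreader [0.4522 0.0515] [0.02  0.095] 88.0 mean [0.4513 0.0514] 0.03
scraper [ 0.4614 -0.0519] [0.095 0.02 ] 3.5 mean [ 0.46   -0.0519] 0.029
tray rim [array([ 0.5187, -0.2753]), array([0.2231, 0.2737]), np.float64(1.8523)] 1679
scene
rsmall 128 contour (array([0.4674, 0.1579]), np.float64(0.0297), 52) rimpts (array([0.4664, 0.1602]), np.float64(0.027), 92) 0.0433
rwide 141 contour (array([0.4489, 0.357 ]), np.float64(0.0413), 59) rimpts (array([0.4474, 0.3591]), np.float64(0.0391), 102) 0.0435
sleeve 158 contour (array([ 0.4756, -0.2095]), np.float64(0.0327), 56) rimpts (array([ 0.474 , -0.2074]), np.float64(0.0315), 126) 0.0396
pad (array([ 0.4734, -0.3516]), np.float64(0.0382), 104)
thick (array([0.5925, 0.3761]), np.float64(0.0214), 30) 42.8
med (array([0.5216, 0.2713]), np.float64(0.0217), 27) 43.4
thin (array([0.5973, 0.1784]), np.float64(0.0215), 29) 43.0
spreader [0.453  0.0499] [0.025 0.096] 89.4 mean [0.4547 0.0475] 0.027
scraper [ 0.462 -0.056] [0.095 0.025] 3.8 mean [ 0.4631 -0.0558] 0.027
tray rim [array([ 0.5168, -0.2763]), array([0.225 , 0.2758]), np.float64(1.6376)] 1656
```

Thick disc ≈ (.592,.379), medium ≈ (.520,.274), sleeve ≈ (.474,-.206), pad ≈ (.473,-.350), small ramekin ≈ (.466,.161). The scraper handle is at ≈ (.4615,-.053), yaw 3.6°. I'll turn the tool to yaw 0 first, then travel.

>>> {"method": "drive_tool", "body": {"steps": [{"translation": [0,0,0],"angular": [0,0,1],"gripper": 1},{"translation": [0,0,0],"angular": [0,0,1],"gripper": 1},{"translation": [0,0,0],"angular": [0,0,1],"gripper": 1},{"translation": [0,0,0],"angular": [0,0,0.09],"gripper": 1},{"translation": [0.32,-0.9,0],"angular": [0,0,0],"gripper": 1},{"translation": [0.32,-0.9,0],"angular": [0,0,0],"gripper": 1},{"translation": [0.32,-0.9,0],"angular": [0,0,0],"gripper": 1},{"translation": [0.32,-0.9,0],"angular": [0,0,0],"gripper": 1}]}}

```text
t: 1.1
tool_pos: [0.3125, -0.4226, 0.231]
tool_rot: [-3.141, -0.002, 0.0]
contact_force: [0.3, 1.2, 0.3]
opening: 0.0858
grip_force: 0.0
```

>>> {"method": "drive_tool", "body": {"steps": [{"translation": [0.32,-0.9,0],"angular": [0,0,0],"gripper": 1},{"translation": [0.32,-0.9,0],"angular": [0,0,0],"gripper": 1},{"translation": [0.32,-0.9,0],"angular": [0,0,0],"gripper": 1},{"translation": [0.32,-0.9,0],"angular": [0,0,0],"gripper": 1},{"translation": [0.32,-0.9,0],"angular": [0,0,0],"gripper": 1},{"translation": [0.32,-0.9,0],"angular": [0,0,0],"gripper": 1},{"translation": [0.32,-0.9,0],"angular": [0,0,0],"gripper": 1},{"translation": [0.32,-0.9,0],"angular": [0,0,0],"gripper": 1}]}}

```text
t: 2.1
tool_pos: [0.415, -0.1347, 0.2312]
tool_rot: [3.142, 0.002, 0.0]
contact_force: [-0.2, 0.1, 0.1]
opening: 0.0849
grip_force: 0.0
```

>>> {"method": "drive_tool", "body": {"steps": [{"translation": [0.32,-0.9,0],"angular": [0,0,0],"gripper": 1},{"translation": [0.32,-0.9,0],"angular": [0,0,0],"gripper": 1},{"translation": [0.32,-0.9,0],"angular": [0,0,0],"gripper": 1},{"translation": [0.32,-0.9,0],"angular": [0,0,0],"gripper": 1},{"translation": [0.32,-0.9,0],"angular": [0,0,0],"gripper": 1},{"translation": [0.32,-0.9,0],"angular": [0,0,0],"gripper": 1},{"translation": [0.32,-0.9,0],"angular": [0,0,0],"gripper": 1},{"translation": [0.32,-0.9,0],"angular": [0,0,0],"gripper": 1}]}}

```text
t: 3.1
tool_pos: [0.5176, 0.1532, 0.2311]
tool_rot: [3.141, 0.003, -0.0]
contact_force: [-0.3, -1.0, -0.3]
opening: 0.0856
grip_force: 0.0
```

>>> {"method": "drive_tool", "body": {"steps": [{"translation": [0.31,-0.94,0.4],"angular": [0,0,0],"gripper": 1},{"translation": [0.31,-0.94,0.4],"angular": [0,0,0],"gripper": 1},{"translation": [0.31,-0.94,0.4],"angular": [0,0,0],"gripper": 1},{"translation": [0.31,-0.94,0.4],"angular": [0,0,0],"gripper": 1},{"translation": [0.31,-0.94,0.4],"angular": [0,0,0],"gripper": 1},{"translation": [0.31,-0.94,0.4],"angular": [0,0,0],"gripper": 1},{"translation": [0,0,0],"angular": [0,0,0],"gripper": 1}]}}

```text
t: 3.98
tool_pos: [0.5908, 0.3789, 0.1323]
tool_rot: [3.14, 0.006, -0.006]
contact_force: [-0.4, -0.0, 0.7]
opening: 0.0855
grip_force: 0.0
```

```bash
cat > w.py <<'E'
from h import *
import sys
im=get("wrist",sys.argv[1] if len(sys.argv)>1 else None); P=pts(im); hsv=cv2.cvtColor(im["color"],cv2.COLOR_RGB2HSV)
print((-im["R"].T@im["t"]).round(3),ctrl.get_obs()["tool_pos"].round(4))
m=cv2.inRange(hsv,(0,110,40),(14,255,255))
for c in cv2.findContours(m,0,1)[0]:
    if cv2.contourArea(c)>600:
        mm=np.zeros_like(m); cv2.drawContours(mm,[c],-1,255,-1); z=np.percentile(P[cv2.erode(mm,np.ones((7,7)))>0][:,2],75)
        print("red",cv2.boundingRect(c),"z",z.round(4),fitc(np.array([onz(im,u,v,z)[:2] for u,v in c[:,0]])), P[(mm>0)&(np.abs(P[...,2]-z)<.003)].mean(0).round(4))
E
python3 w.py pics/w1.png
```

```text
[0.661 0.38  0.275] [0.5912 0.3779 0.1335]
red (430, 298, 66, 53) z 0.0171 (array([0.5258, 0.2806]), np.float64(0.0223), 95) [0.5311 0.2791 0.0166]
red (286, 200, 69, 72) z 0.0235 (array([0.5938, 0.3816]), np.float64(0.023), 147) [0.5929 0.3817 0.023 ]
red (571, 194, 69, 64) z 0.0104 (array([0.5986, 0.1853]), np.float64(0.0232), 158) [0.5984 0.1843 0.0099]
```

View pics/w1.png

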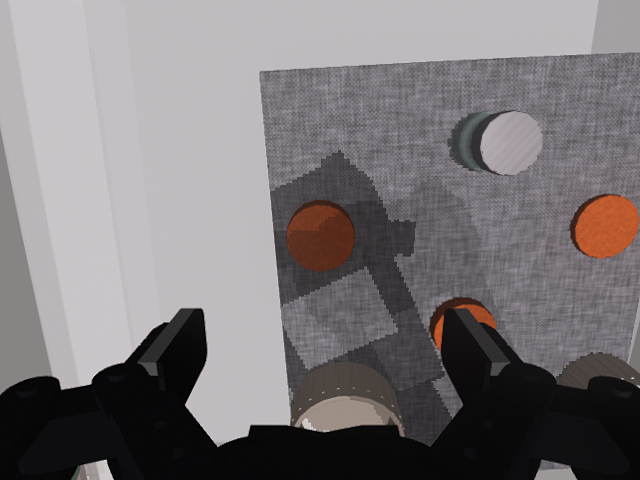

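The wrist view shows the thick disc centred at (321,236), between the fingers, with the wide ramekin below it at (345,415). Wrist and top view agree on (.593,.381). Descending to grasp it.

>>> {"method": "drive_tool", "body": {"steps": [{"translation": [0.05,-0.08,0.8],"angular": [0,0,0],"gripper": 1},{"translation": [0,0,0.8],"angular": [0,0,0],"gripper": 1},{"translation": [0,0,0.8],"angular": [0,0,0],"gripper": 1},{"translation": [0,0,0.7],"angular": [0,0,0],"gripper": 1},{"translation": [0,0,0],"angular": [0,0,0],"gripper": 0.3},{"translation": [0,0,0],"angular": [0,0,0],"gripper": 0.3},{"translation": [0,0,0],"angular": [0,0,0],"gripper": 0.3},{"translation": [0,0,0],"angular": [0,0,0],"gripper": 0.3}], "force": 40}}

```text
t: 5.03
tool_pos: [0.5957, 0.3813, 0.0142]
tool_rot: [-3.14, 0.001, -0.006]
contact_force: [-0.1, -1.7, 6.0]
opening: 0.0442
grip_force: 41.3
```

>>> {"method": "drive_tool", "body": {"steps": [{"translation": [0,0,0],"angular": [0,0,0],"gripper": 0.3},{"translation": [0,0,0],"angular": [0,0,0],"gripper": 0.3}]}}

```text
t: 5.28
tool_pos: [0.5957, 0.3813, 0.0142]
tool_rot: [-3.14, 0.001, -0.006]
contact_force: [-1.2, -0.8, 6.4]
opening: 0.0436
grip_force: 41.4
```

```bash
python3 w.py pics/w2.png
```

```text
[0.665 0.382 0.157] [0.5957 0.3813 0.0142]
red (265, 261, 118, 125) z 0.0233 (array([0.5957, 0.382 ]), np.float64(0.0237), 350) [0.5939 0.382  0.0229]
```

View pics/w2.png

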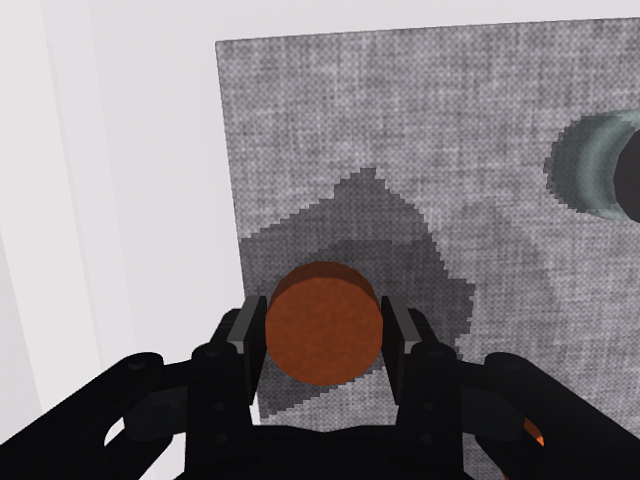

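The disc sits centred at (324,325) between the pads and is gripped. Lifting and travelling to the sleeve.

>>> {"method": "drive_tool", "body": {"steps": [{"translation": [0,0,-0.4],"angular": [0,0,0],"gripper": 0.3},{"translation": [0,0,-0.8],"angular": [0,0,0],"gripper": 0.3},{"translation": [0,0,-1],"angular": [0,0,0],"gripper": 0.3},{"translation": [-0.2,0.95,-0.4],"angular": [0,0,0],"gripper": 0.3},{"translation": [-0.2,0.95,0],"angular": [0,0,0],"gripper": 0.3},{"translation": [-0.2,0.95,0],"angular": [0,0,0],"gripper": 0.3},{"translation": [-0.2,0.95,0],"angular": [0,0,0],"gripper": 0.3},{"translation": [-0.2,0.95,0],"angular": [0,0,0],"gripper": 0.3}]}}

```text
t: 6.32
tool_pos: [0.5534, 0.1897, 0.1161]
tool_rot: [-3.141, 0.0, -0.001]
contact_force: [0.3, -0.6, -1.6]
opening: 0.0438
grip_force: 40.9
```

>>> {"method": "drive_tool", "body": {"steps": [{"translation": [-0.2,0.95,0],"angular": [0,0,0],"gripper": 0.3},{"translation": [-0.2,0.95,0],"angular": [0,0,0],"gripper": 0.3},{"translation": [-0.2,0.95,0],"angular": [0,0,0],"gripper": 0.3},{"translation": [-0.2,0.95,0],"angular": [0,0,0],"gripper": 0.3},{"translation": [-0.2,0.95,0],"angular": [0,0,0],"gripper": 0.3},{"translation": [-0.2,0.95,0],"angular": [0,0,0],"gripper": 0.3},{"translation": [-0.2,0.95,0],"angular": [0,0,0],"gripper": 0.3},{"translation": [-0.2,0.95,0],"angular": [0,0,0],"gripper": 0.3}]}}

```text
t: 7.32
tool_pos: [0.4893, -0.1143, 0.1161]
tool_rot: [3.141, -0.001, 0.002]
contact_force: [0.1, 0.6, -1.5]
opening: 0.0435
grip_force: 40.9
```

>>> {"method": "drive_tool", "body": {"steps": [{"translation": [-0.13,0.75,0],"angular": [0,0,0],"gripper": 0.3},{"translation": [-0.13,0.75,0],"angular": [0,0,0],"gripper": 0.3},{"translation": [-0.13,0.74,0],"angular": [0,0,0],"gripper": 0.3},{"translation": [0,0,0],"angular": [0,0,0],"gripper": 0.3},{"translation": [0,0,0],"angular": [0,0,0],"gripper": 0.3}]}}

```text
t: 7.95
tool_pos: [0.474, -0.2023, 0.1156]
tool_rot: [-3.141, 0.001, -0.0]
contact_force: [0.3, 0.8, -0.4]
opening: 0.0439
grip_force: 41.0
```

```bash
cat > s.py <<'E'
from h import *
im=get("wrist","pics/w3.png"); P=pts(im); hsv=cv2.cvtColor(im["color"],cv2.COLOR_RGB2HSV)
print(ctrl.get_obs()["tool_pos"].round(4))
m=(np.hypot(P[...,0]-.4736,P[...,1]+.204)<.05)&(np.abs(P[...,2]-.041)<.004)
print("rim",m.sum(),fitc(P[m][:,:2]))
m=((cv2.inRange(hsv,(8,70,40),(28,255,255))>0)&(np.hypot(P[...,0]-.4733,P[...,1]+.35)<.06)&(P[...,2]<.02)).astype(np.uint8)
c=cv2.findContours(m,0,1)[0]
if c: c=max(c,key=cv2.contourArea)[:,0]; print("pad",cv2.boundingRect(c),fitc(np.array([onz(im,u,v,.007)[:2] for u,v in c])))
E
python3 s.py; python3 w.py
```

```text
[ 0.4741 -0.2021  0.1155]
rim 1350 (array([ 0.4752, -0.2052]), np.float64(0.031), 1228)
pad (488, 182, 120, 116) (array([ 0.4741, -0.3492]), np.float64(0.0393), 331)
[ 0.544 -0.201  0.258] [ 0.4741 -0.202   0.1154]
red (265, 261, 118, 125) z 0.1246 (array([ 0.4741, -0.2014]), np.float64(0.0236), 347) [ 0.4724 -0.2014  0.1242]
```

View pics/w3.png

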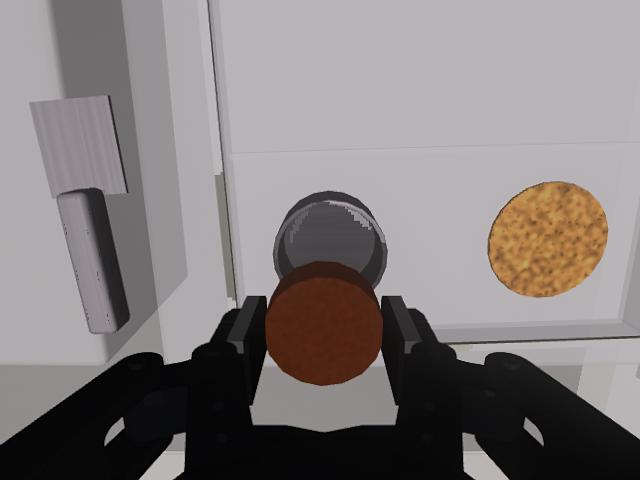

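The sleeve's rim is at (330,245) with the disc held just short of it. The disc needs to move about +1.5 mm in x and -3.5 mm in y. Lowering now.

>>> {"method": "drive_tool", "body": {"steps": [{"translation": [0.04,0.09,0],"angular": [0,0,0],"gripper": 0.3},{"translation": [0,0,0.7],"angular": [0,0,0],"gripper": 0.3},{"translation": [0,0,0.6],"angular": [0,0,0],"gripper": 0.3},{"translation": [0,0,0.3],"angular": [0,0,0],"gripper": 0.3},{"translation": [0,0,0.2],"angular": [0,0,0],"gripper": 0.3},{"translation": [0,0,0],"angular": [0,0,0],"gripper": 0.3}]}}

```text
t: 8.8
tool_pos: [0.4757, -0.2063, 0.0432]
tool_rot: [-3.141, 0.001, 0.0]
contact_force: [0.1, 1.3, -0.5]
opening: 0.0437
grip_force: 41.0
```

No contact, and the disc's bottom is about 9 mm inside the rim. Releasing, then rising.

>>> {"method": "drive_tool", "body": {"steps": [{"translation": [0,0,0],"angular": [0,0,0],"gripper": 0.7},{"translation": [0,0,0],"angular": [0,0,0],"gripper": 0.7},{"translation": [0,0,0],"angular": [0,0,0],"gripper": 1},{"translation": [0,0,-0.8],"angular": [0,0,0],"gripper": 1},{"translation": [0,0,-1],"angular": [0,0,0],"gripper": 1},{"translation": [0,0,0],"angular": [0,0,0],"gripper": 1}]}}

```text
t: 9.55
tool_pos: [0.4782, -0.208, 0.1198]
tool_rot: [3.137, -0.001, 0.011]
contact_force: [1.3, 0.1, -0.3]
opening: 0.0851
grip_force: 0.0
```

```bash
python3 w.py pics/w4.png
```

```text
[ 0.547 -0.207  0.263] [ 0.4768 -0.2072  0.1174]
red (286, 216, 73, 76) z 0.0274 (array([ 0.4741, -0.2067]), np.float64(0.0225), 173) [ 0.4739 -0.2067  0.027 ]
```

The thick disc's top is at z = .027, so it is seated. Now the medium disc.

>>> {"method": "drive_tool", "body": {"steps": [{"translation": [0.09,-0.93,0],"angular": [0,0,0],"gripper": 1},{"translation": [0.09,-0.93,0],"angular": [0,0,0],"gripper": 1},{"translation": [0.09,-0.93,0],"angular": [0,0,0],"gripper": 1},{"translation": [0.09,-0.93,0],"angular": [0,0,0],"gripper": 1},{"translation": [0.09,-0.93,0],"angular": [0,0,0],"gripper": 1},{"translation": [0.09,-0.93,0],"angular": [0,0,0],"gripper": 1},{"translation": [0.09,-0.93,0],"angular": [0,0,0],"gripper": 1},{"translation": [0.09,-0.93,0],"angular": [0,0,0],"gripper": 1}]}}

```text
t: 10.6
tool_pos: [0.5035, 0.0924, 0.1136]
tool_rot: [3.141, -0.001, -0.004]
contact_force: [1.0, -1.0, 0.2]
opening: 0.0856
grip_force: 0.0
```

>>> {"method": "drive_tool", "body": {"steps": [{"translation": [0.09,-0.93,0],"angular": [0,0,0],"gripper": 1},{"translation": [0.09,-0.93,0],"angular": [0,0,0],"gripper": 1},{"translation": [0.09,-0.93,0],"angular": [0,0,0],"gripper": 1},{"translation": [0.09,-0.93,0],"angular": [0,0,0],"gripper": 1},{"translation": [0.09,-0.93,0],"angular": [0,0,0],"gripper": 1},{"translation": [0,0,0],"angular": [0,0,0],"gripper": 1},{"translation": [0,0,0],"angular": [0,0,0],"gripper": 1}]}}

```text
t: 11.48
tool_pos: [0.5219, 0.2765, 0.1138]
tool_rot: [3.14, -0.001, -0.004]
contact_force: [-0.1, -0.3, 0.2]
opening: 0.0858
grip_force: 0.0
```

```bash
python3 w.py
```

```text
[0.592 0.277 0.256] [0.5221 0.2762 0.1141]
red (288, 210, 72, 73) z 0.0175 (array([0.5217, 0.277 ]), np.float64(0.0227), 193) [0.5212 0.277  0.017 ]
red (442, 80, 78, 80) z 0.0105 (array([0.5975, 0.1841]), np.float64(0.0225), 220) [0.5979 0.1838 0.0099]
```

>>> {"method": "drive_tool", "body": {"steps": [{"translation": [0,-0.02,0.5],"angular": [0,0,0],"gripper": 1},{"translation": [0,0,0.5],"angular": [0,0,0],"gripper": 1},{"translation": [0,0,0.5],"angular": [0,0,0],"gripper": 1},{"translation": [0,0,0.5],"angular": [0,0,0],"gripper": 1},{"translation": [0,0,0.5],"angular": [0,0,0],"gripper": 1},{"translation": [0,0,0.15],"angular": [0,0,0],"gripper": 1},{"translation": [0,0,0],"angular": [0,0,0],"gripper": 0.7}], "force": 40}}

```text
t: 12.4
tool_pos: [0.5226, 0.2779, 0.0088]
tool_rot: [3.141, -0.001, -0.001]
contact_force: [-0.5, -0.5, -0.3]
opening: 0.0692
grip_force: 0.0
```

>>> {"method": "drive_tool", "body": {"steps": [{"translation": [0,0,0.03],"angular": [0,0,0],"gripper": 0.3},{"translation": [0,0,0],"angular": [0,0,0],"gripper": 0.3},{"translation": [0,0,0],"angular": [0,0,0],"gripper": 0.3},{"translation": [0,0,0],"angular": [0,0,0],"gripper": 0.3},{"translation": [0,0,-0.3],"angular": [0,0,0],"gripper": 0.3},{"translation": [0,0,-0.7],"angular": [0,0,0],"gripper": 0.3}]}}

```text
t: 13.15
tool_pos: [0.5206, 0.2771, 0.0466]
tool_rot: [3.14, -0.001, -0.008]
contact_force: [0.4, -0.6, -0.7]
opening: 0.0432
grip_force: 40.8
```

```bash
python3 w.py pics/w5.png
```

```text
[0.591 0.278 0.189] [0.5241 0.2786 0.052 ]
red (265, 265, 117, 119) z 0.0544 (array([0.5199, 0.2779]), np.float64(0.0236), 227) [0.5189 0.2779 0.0539]
red (486, 58, 109, 110) z 0.0104 (array([0.5975, 0.1846]), np.float64(0.0227), 297) [0.5981 0.1839 0.0099]
```

View pics/w5.png

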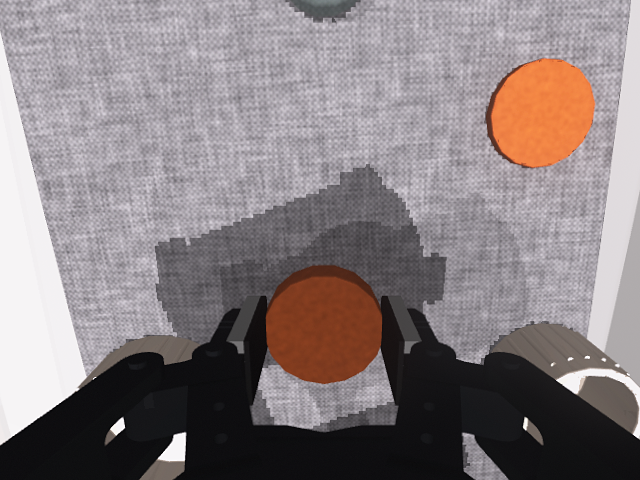

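Medium disc at (324,324), gripped squarely; thin disc undisturbed. Carrying it to the sleeve.

>>> {"method": "drive_tool", "body": {"steps": [{"translation": [0,0,-1],"angular": [0,0,0],"gripper": 0.3},{"translation": [-0.09,0.93,-0.6],"angular": [0,0,0],"gripper": 0.3},{"translation": [-0.09,0.93,0],"angular": [0,0,0],"gripper": 0.3},{"translation": [-0.09,0.93,0],"angular": [0,0,0],"gripper": 0.3},{"translation": [-0.09,0.93,0],"angular": [0,0,0],"gripper": 0.3},{"translation": [-0.09,0.93,0],"angular": [0,0,0],"gripper": 0.3},{"translation": [-0.09,0.93,0],"angular": [0,0,0],"gripper": 0.3},{"translation": [-0.09,0.93,0],"angular": [0,0,0],"gripper": 0.3}]}}

```text
t: 14.2
tool_pos: [0.4967, 0.0165, 0.1117]
tool_rot: [-3.142, 0.001, 0.001]
contact_force: [0.1, -0.9, -0.4]
opening: 0.0433
grip_force: 40.9
```

>>> {"method": "drive_tool", "body": {"steps": [{"translation": [-0.09,0.93,0],"angular": [0,0,0],"gripper": 0.3},{"translation": [-0.09,0.93,0],"angular": [0,0,0],"gripper": 0.3},{"translation": [-0.09,0.93,0],"angular": [0,0,0],"gripper": 0.3},{"translation": [-0.09,0.93,0],"angular": [0,0,0],"gripper": 0.3},{"translation": [-0.09,0.93,0],"angular": [0,0,0],"gripper": 0.3},{"translation": [-0.09,0.93,0],"angular": [0,0,0],"gripper": 0.3},{"translation": [0,0,0],"angular": [0,0,0],"gripper": 0.3},{"translation": [0,0,0],"angular": [0,0,0],"gripper": 0.3}]}}

```text
t: 15.2
tool_pos: [0.4753, -0.2051, 0.1116]
tool_rot: [-3.141, 0.001, 0.001]
contact_force: [0.5, 0.2, -0.9]
opening: 0.0436
grip_force: 40.9
```

```bash
python3 w.py; python3 s.py
```

```text
[ 0.545 -0.205  0.254] [ 0.4754 -0.2047  0.1116]
red (266, 214, 116, 170) z 0.1193 (array([ 0.4834, -0.2043]), np.float64(0.0292), 326) [ 0.4736 -0.2044  0.119 ]
[ 0.4755 -0.2046  0.1117]
rim 1393 (array([ 0.4751, -0.2052]), np.float64(0.031), 1299)
pad (487, 185, 122, 117) (array([ 0.4741, -0.3492]), np.float64(0.0393), 335)
```

>>> {"method": "drive_tool", "body": {"steps": [{"translation": [0,0.01,0.6],"angular": [0,0,0],"gripper": 0.3},{"translation": [0,0,0.5],"angular": [0,0,0],"gripper": 0.3},{"translation": [0,0,0.4],"angular": [0,0,0],"gripper": 0.3},{"translation": [0,0,0.2],"angular": [0,0,0],"gripper": 0.3},{"translation": [0,0,0.07],"angular": [0,0,0],"gripper": 0.3},{"translation": [0,0,0],"angular": [0,0,0],"gripper": 0.3}]}}

```text
t: 16.05
tool_pos: [0.476, -0.2062, 0.0417]
tool_rot: [3.141, -0.001, 0.001]
contact_force: [-0.4, 0.3, 0.5]
opening: 0.0438
grip_force: 41.0
```

>>> {"method": "drive_tool", "body": {"steps": [{"translation": [-0.02,-0.02,0.05],"angular": [0,0,0],"gripper": 0.3},{"translation": [0,0,0],"angular": [0,0,0],"gripper": 0.3}]}}

```text
t: 16.3
tool_pos: [0.4749, -0.2053, 0.0395]
tool_rot: [3.141, -0.001, 0.001]
contact_force: [-0.1, 0.5, -1.0]
opening: 0.0435
grip_force: 40.9
```

>>> {"method": "drive_tool", "body": {"steps": [{"translation": [0,0,0],"angular": [0,0,0],"gripper": 0.7},{"translation": [0,0,0],"angular": [0,0,0],"gripper": 0.7},{"translation": [0,0,0],"angular": [0,0,0],"gripper": 0.8},{"translation": [0,0,-0.7],"angular": [0,0,0],"gripper": 1},{"translation": [0,0,-1],"angular": [0,0,0],"gripper": 1},{"translation": [0,0,0],"angular": [0,0,0],"gripper": 1}]}}

```text
t: 17.05
tool_pos: [0.4773, -0.2067, 0.1114]
tool_rot: [3.137, -0.001, 0.011]
contact_force: [-0.2, -0.6, 0.6]
opening: 0.0853
grip_force: 0.0
```

```bash
python3 w.py pics/w6.png
```

```text
[ 0.546 -0.205  0.254] [ 0.476  -0.2059  0.1092]
red (281, 218, 81, 89) z 0.0414 (array([ 0.4757, -0.2047]), np.float64(0.0248), 217) [ 0.4724 -0.2047  0.041 ]
```

View pics/w6.png

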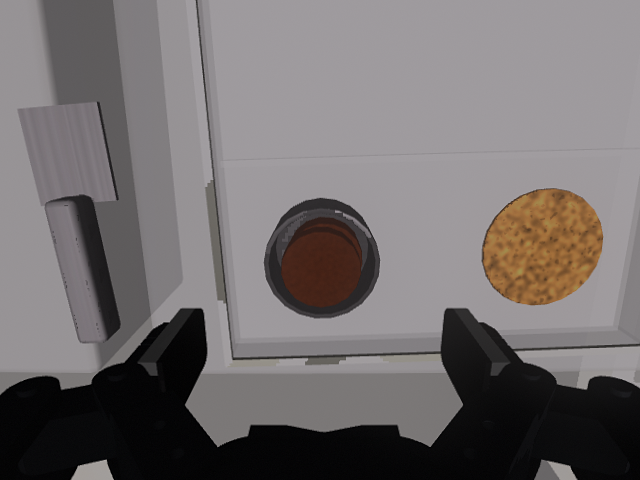

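The medium disc is seated, top at z = .041 (flush), seen at (321,262) in the sleeve. Going to the small ramekin.

>>> {"method": "drive_tool", "body": {"steps": [{"translation": [-0.02,-0.92,-0.1],"angular": [0,0,0],"gripper": 1},{"translation": [-0.02,-0.92,-0.1],"angular": [0,0,0],"gripper": 1},{"translation": [-0.02,-0.92,0],"angular": [0,0,0],"gripper": 1},{"translation": [-0.02,-0.92,0],"angular": [0,0,0],"gripper": 1},{"translation": [-0.02,-0.92,0],"angular": [0,0,0],"gripper": 1},{"translation": [-0.02,-0.92,0],"angular": [0,0,0],"gripper": 1},{"translation": [-0.02,-0.92,0],"angular": [0,0,0],"gripper": 1},{"translation": [-0.02,-0.92,0],"angular": [0,0,0],"gripper": 1}]}}

```text
t: 18.1
tool_pos: [0.4674, 0.0903, 0.1136]
tool_rot: [3.141, -0.001, -0.004]
contact_force: [0.8, 0.0, -0.0]
opening: 0.0852
grip_force: 0.0
```

>>> {"method": "drive_tool", "body": {"steps": [{"translation": [-0.02,-0.92,0],"angular": [0,0,0],"gripper": 1},{"translation": [-0.02,-0.92,0],"angular": [0,0,0],"gripper": 1},{"translation": [0,0,0],"angular": [0,0,0],"gripper": 1},{"translation": [0,0,0],"angular": [0,0,0],"gripper": 1}]}}

```text
t: 18.6
tool_pos: [0.4663, 0.1623, 0.1141]
tool_rot: [3.141, -0.001, -0.003]
contact_force: [0.9, -0.6, 0.1]
opening: 0.0854
grip_force: 0.0
```

```bash
cat > r.py <<'E'
from h import *
import sys
x,y,z=map(float,sys.argv[1:4])
im=get("wrist",sys.argv[4] if len(sys.argv)>4 else None); P=pts(im); print(ctrl.get_obs()["tool_pos"].round(4))
m=(np.hypot(P[...,0]-x,P[...,1]-y)<.045)&(np.abs(P[...,2]-z)<.004); print("rim",m.sum(),fitc(P[m][:,:2]),np.median(P[m][:,2]).round(4))
E
python3 r.py .466 .162 .045
```

```text
[0.4666 0.162  0.1144]
rim 2310 (array([0.4669, 0.1633]), np.float64(0.0266), 2074) 0.0447
```

>>> {"method": "drive_tool", "body": {"steps": [{"translation": [0,-0.03,0.6],"angular": [0,0,0],"gripper": 1},{"translation": [0,0,0.6],"angular": [0,0,0],"gripper": 1},{"translation": [0,0,0.5],"angular": [0,0,0],"gripper": 1},{"translation": [0,0,0.4],"angular": [0,0,0],"gripper": 1},{"translation": [0,0,0.03],"angular": [0,0,0],"gripper": 0.5},{"translation": [0,0,0],"angular": [0,0,0],"gripper": 0.5},{"translation": [0,0,0],"angular": [0,0,0],"gripper": 0.5},{"translation": [0,0,0],"angular": [0,0,0],"gripper": 0.5}], "force": 40}}

```text
t: 19.65
tool_pos: [0.4676, 0.1641, 0.0307]
tool_rot: [-3.141, 0.001, -0.002]
contact_force: [1.5, -0.0, 0.4]
opening: 0.0564
grip_force: 42.7
```

>>> {"method": "drive_tool", "body": {"steps": [{"translation": [0,0,-0.4],"angular": [0,0,0],"gripper": 0.5},{"translation": [0,0,-1],"angular": [0,0,0],"gripper": 0.5},{"translation": [0.01,0.92,-0.8],"angular": [0,0,0],"gripper": 0.5},{"translation": [0.01,0.92,0],"angular": [0,0,0],"gripper": 0.5},{"translation": [0.01,0.92,0],"angular": [0,0,0],"gripper": 0.5},{"translation": [0.01,0.92,0],"angular": [0,0,0],"gripper": 0.5},{"translation": [0.01,0.92,0],"angular": [0,0,0],"gripper": 0.5},{"translation": [0.01,0.92,0],"angular": [0,0,0],"gripper": 0.5}]}}

```text
t: 20.65
tool_pos: [0.4695, -0.058, 0.1194]
tool_rot: [3.141, -0.001, 0.003]
contact_force: [-0.1, 0.6, -2.2]
opening: 0.0562
grip_force: 43.1
```

>>> {"method": "drive_tool", "body": {"steps": [{"translation": [0.01,0.92,0],"angular": [0,0,0],"gripper": 0.5},{"translation": [0.01,0.92,0],"angular": [0,0,0],"gripper": 0.5},{"translation": [0.01,0.92,0],"angular": [0,0,0],"gripper": 0.5},{"translation": [0.01,0.92,0],"angular": [0,0,0],"gripper": 0.5},{"translation": [0.01,0.92,0],"angular": [0,0,0],"gripper": 0.5},{"translation": [0.01,0.92,0],"angular": [0,0,0],"gripper": 0.5},{"translation": [0.01,0.9,0],"angular": [0,0,0],"gripper": 0.5},{"translation": [0.01,0.9,0],"angular": [0,0,0],"gripper": 0.5}]}}

```text
t: 21.65
tool_pos: [0.4725, -0.351, 0.1194]
tool_rot: [3.141, -0.001, 0.002]
contact_force: [0.7, -0.0, -0.8]
opening: 0.0561
grip_force: 43.1
```

>>> {"method": "drive_tool", "body": {"steps": [{"translation": [0,0,0],"angular": [0,0,0],"gripper": 0.5}]}}

```text
t: 21.78
tool_pos: [0.4724, -0.3519, 0.1195]
tool_rot: [3.14, -0.005, 0.002]
contact_force: [0.2, -0.5, -1.7]
opening: 0.0563
grip_force: 43.2
```

```bash
python3 r.py .474 -.35 .124 pics/w7.png
```

```text
[ 0.4724 -0.3504  0.1191]
rim 2891 (array([ 0.4738, -0.3512]), np.float64(0.0267), 2052) 0.1245
```

View pics/w7.png

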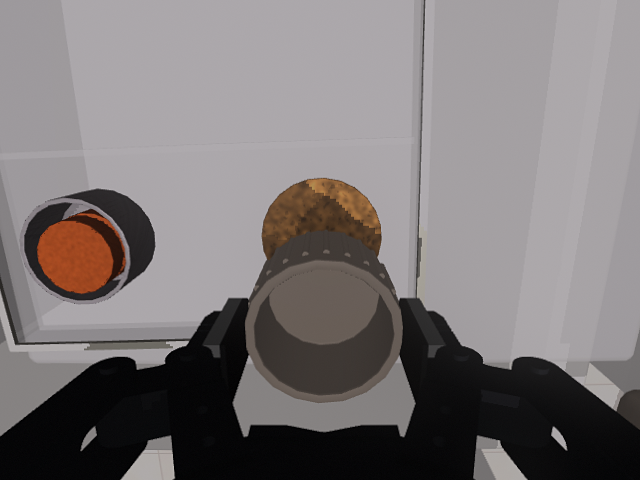

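The ramekin is held level, rim at (324,330), just over the pad at (322,235). They are aligned within 2 mm. Lowering.

>>> {"method": "drive_tool", "body": {"steps": [{"translation": [0,-0.03,0.6],"angular": [0,0,0],"gripper": 0.5},{"translation": [0,0,0.6],"angular": [0,0,0],"gripper": 0.5},{"translation": [0,0,0.4],"angular": [0,0,0],"gripper": 0.5},{"translation": [0,0,0.25],"angular": [0,0,0],"gripper": 0.5},{"translation": [0,0,0.15],"angular": [0,0,0],"gripper": 0.5},{"translation": [0,0,0.05],"angular": [0,0,0],"gripper": 0.5},{"translation": [0,0,0],"angular": [0,0,0],"gripper": 0.5}]}}

```text
t: 22.7
tool_pos: [0.4726, -0.3487, 0.0366]
tool_rot: [3.141, -0.001, 0.001]
contact_force: [-0.5, 0.3, -1.1]
opening: 0.0561
grip_force: 43.2
```

>>> {"method": "drive_tool", "body": {"steps": [{"translation": [0,0,0.04],"angular": [0,0,0],"gripper": 0.5},{"translation": [0,0,0],"angular": [0,0,0],"gripper": 0.5}]}}

```text
t: 22.95
tool_pos: [0.4725, -0.3486, 0.0348]
tool_rot: [3.141, -0.001, 0.001]
contact_force: [0.8, 0.1, -1.2]
opening: 0.0564
grip_force: 43.2
```

>>> {"method": "drive_tool", "body": {"steps": [{"translation": [0,0,0.02],"angular": [0,0,0],"gripper": 0.5},{"translation": [0,0,0],"angular": [0,0,0],"gripper": 0.85},{"translation": [0,0,0],"angular": [0,0,0],"gripper": 0.85},{"translation": [0,0,0],"angular": [0,0,0],"gripper": 0.85},{"translation": [0,0,-0.5],"angular": [0,0,0],"gripper": 0.85},{"translation": [0,0,-1],"angular": [0,0,0],"gripper": 0.85},{"translation": [0,0,-0.7],"angular": [0,0,0],"gripper": 0.85},{"translation": [0,0,0],"angular": [0,0,0],"gripper": 0.85}]}}

```text
t: 23.95
tool_pos: [0.4743, -0.3503, 0.1266]
tool_rot: [3.136, -0.001, 0.009]
contact_force: [-0.2, 0.8, 0.4]
opening: 0.0727
grip_force: 0.0
```

```bash
python3 r.py .474 -.35 .049
```

```text
[ 0.4732 -0.3493  0.1241]
rim 2127 (array([ 0.4724, -0.348 ]), np.float64(0.0266), 1889) 0.0487
```

>>> {"method": "drive_tool", "body": {"steps": [{"translation": [0,-0.93,0],"angular": [0,0,0],"gripper": 0.8},{"translation": [0,-0.93,0],"angular": [0,0,0],"gripper": 0.8},{"translation": [0,-0.93,0],"angular": [0,0,0],"gripper": 0.8},{"translation": [0,-0.93,0],"angular": [0,0,0],"gripper": 0.8},{"translation": [0,-0.93,0],"angular": [0,0,0],"gripper": 0.8},{"translation": [0,-0.93,0],"angular": [0,0,0],"gripper": 0.8},{"translation": [0,-0.93,0],"angular": [0,0,0],"gripper": 0.8},{"translation": [0.05,-0.93,0],"angular": [0,0,0],"gripper": 0.8}]}}

```text
t: 25.0
tool_pos: [0.4733, -0.0494, 0.1202]
tool_rot: [-3.141, 0.001, 0.004]
contact_force: [0.7, 0.1, 0.0]
opening: 0.0684
grip_force: 0.0
```

>>> {"method": "drive_tool", "body": {"steps": [{"translation": [0,0,0],"angular": [0,0,-0.45],"gripper": 0.8},{"translation": [0,0,0],"angular": [0,0,0],"gripper": 0.8}]}}

```text
t: 25.25
tool_pos: [0.4736, -0.0502, 0.1204]
tool_rot: [-3.139, -0.098, 0.004]
contact_force: [0.0, 0.3, 1.3]
opening: 0.0684
grip_force: 0.0
```

```bash
python3 - <<'E'
from h import *
im=get("wrist","pics/w8.png"); P=pts(im); print(ctrl.get_obs()["tool_pos"].round(4))
for z0,z1 in((.018,.029),(.0015,.006)):
    m=(np.abs(P[...,0]-.475)<.11)&(np.abs(P[...,1]+.051)<.05)&(P[...,2]>z0)&(P[...,2]<z1)
    c=max(cv2.findContours(m.astype(np.uint8),0,1)[0],key=cv2.contourArea); mm=np.zeros(m.shape,np.uint8); cv2.drawContours(mm,[c],-1,1,-1)
    q=P[m&(mm>0)]; print([np.round(t,4) for t in cv2.minAreaRect(q[:,:2].astype(np.float32))],q.mean(0).round(4),len(q),cv2.boundingRect(c))
E
```

```text
[ 0.4738 -0.0506  0.1206]
[array([ 0.4619, -0.052 ]), array([0.0945, 0.0201]), np.float64(3.8852)] [ 0.465  -0.0517  0.0235] 4370 (310, 189, 33, 142)
[array([ 0.5338, -0.0473]), array([0.0602, 0.051 ]), np.float64(3.7521)] [ 0.5355 -0.0469  0.003 ] 7380 (285, 96, 83, 98)
```

View pics/w8.png

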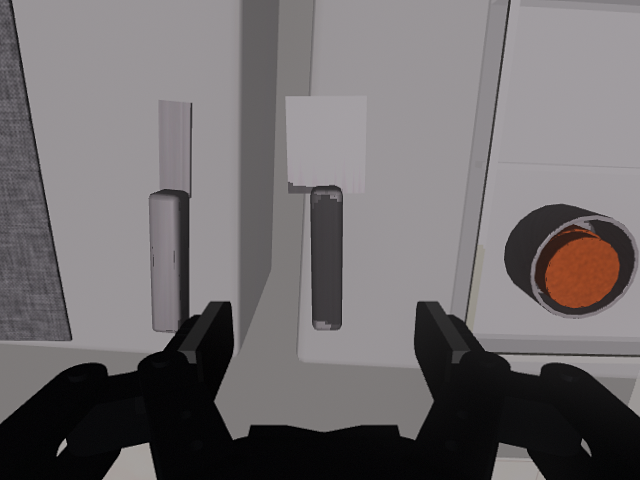

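The handle is at (327,258) and the 50 mm blade at (326,145), aligned with the tool. The spreader at (170,260) is clear of the fingers. Descending and gripping near the balance point.

>>> {"method": "drive_tool", "body": {"steps": [{"translation": [0.02,0.01,0.6],"angular": [0,0,0],"gripper": 0.6},{"translation": [0,0,0.6],"angular": [0,0,0],"gripper": 0.6},{"translation": [0,0,0.6],"angular": [0,0,0],"gripper": 0.6},{"translation": [0,0,0.5],"angular": [0,0,0],"gripper": 0.6},{"translation": [0,0,0.3],"angular": [0,0,0],"gripper": 0.6},{"translation": [0,0,0.2],"angular": [0,0,0],"gripper": 0.6},{"translation": [0,0,0],"angular": [0,0,0],"gripper": 0.6}], "force": 60}}

```text
t: 26.18
tool_pos: [0.4751, -0.0512, 0.0094]
tool_rot: [-3.14, -0.097, 0.001]
contact_force: [0.1, 0.6, -1.1]
opening: 0.0514
grip_force: 0.0
```

>>> {"method": "drive_tool", "body": {"steps": [{"translation": [0,0,0.05],"angular": [0,0,0],"gripper": 0.1},{"translation": [0,0,0],"angular": [0,0,0],"gripper": 0.1},{"translation": [0,0,0],"angular": [0,0,0],"gripper": 0.1},{"translation": [0,0,0],"angular": [0,0,0],"gripper": 0.1},{"translation": [0,0,0],"angular": [0,0,0],"gripper": 0.1}]}}

```text
t: 26.8
tool_pos: [0.476, -0.0513, 0.0085]
tool_rot: [3.14, 0.098, 0.002]
contact_force: [-1.3, 0.7, 4.9]
opening: 0.0186
grip_force: 61.7
```

>>> {"method": "drive_tool", "body": {"steps": [{"translation": [0,0,-0.3],"angular": [0,0,0],"gripper": 0.1},{"translation": [0,0,-0.7],"angular": [0,0,0],"gripper": 0.1},{"translation": [0,0,-0.9],"angular": [0,0,0],"gripper": 0.1},{"translation": [0,0,-0.6],"angular": [0,0,0],"gripper": 0.1},{"translation": [0.31,0.87,0],"angular": [0,0,0],"gripper": 0.1},{"translation": [0.31,0.87,0],"angular": [0,0,0],"gripper": 0.1},{"translation": [0.31,0.87,0],"angular": [0,0,0],"gripper": 0.1},{"translation": [0.31,0.87,0],"angular": [0,0,0],"gripper": 0.1}]}}

```text
t: 27.8
tool_pos: [0.5333, -0.1878, 0.1074]
tool_rot: [-3.139, -0.098, 0.001]
contact_force: [-0.2, -0.3, -2.1]
opening: 0.0186
grip_force: 60.9
```

>>> {"method": "drive_tool", "body": {"steps": [{"translation": [0.31,0.87,0],"angular": [0,0,0],"gripper": 0.1},{"translation": [0.31,0.87,0],"angular": [0,0,0],"gripper": 0.1},{"translation": [0.31,0.87,0],"angular": [0,0,0],"gripper": 0.1},{"translation": [0,0,0],"angular": [0,0,-1],"gripper": 0.1},{"translation": [0,0,0],"angular": [0,0,-1],"gripper": 0.1},{"translation": [0,0,0],"angular": [0,0,-1],"gripper": 0.1},{"translation": [0,0,0],"angular": [0,0,-1],"gripper": 0.1},{"translation": [0,0,0],"angular": [0,0,-1],"gripper": 0.1}]}}

```text
t: 28.8
tool_pos: [0.5765, -0.2885, 0.1072]
tool_rot: [-2.913, -1.172, 0.001]
contact_force: [0.0, 0.1, -1.4]
opening: 0.0185
grip_force: 60.9
```

>>> {"method": "drive_tool", "body": {"steps": [{"translation": [0,0,0],"angular": [0,0,-1],"gripper": 0.1},{"translation": [0,0,0],"angular": [0,0,-1],"gripper": 0.1},{"translation": [0,0,0],"angular": [0,0,-1],"gripper": 0.1},{"translation": [0,0,0],"angular": [0,0,-1],"gripper": 0.1},{"translation": [0,0,0],"angular": [0,0,-1],"gripper": 0.1},{"translation": [0,0,0],"angular": [0,0,-1],"gripper": 0.1},{"translation": [0,0,0],"angular": [0,0,0],"gripper": 0.1},{"translation": [0,0,0],"angular": [0,0,0],"gripper": 0.1}]}}

```text
t: 29.8
tool_pos: [0.5768, -0.2887, 0.1075]
tool_rot: [-2.193, -2.249, 0.0]
contact_force: [0.9, -0.4, -1.7]
opening: 0.0186
grip_force: 60.9
```

```bash
python3 - <<'E'
from h import *
from scipy.spatial.transform import Rotation as Rn
o=ctrl.get_obs(); print(o["tool_pos"].round(4),Rn.from_rotvec(o["tool_rot"]).as_matrix().round(3)[:2].tolist(),o["opening"])
im=get("top","pics/top9.png"); P=pts(im)
z=o["tool_pos"][2]
for lo,hi in((z-.02,z+.003),):
    m=(np.abs(P[...,0]-.58)<.06)&(P[...,1]>-.27)&(P[...,1]<-.1)&(P[...,2]>lo)&(P[...,2]<hi); q=P[m]
    if len(q): print([np.round(t,4) for t in cv2.minAreaRect(q[:,:2].astype(np.float32))],np.percentile(q,[5,50,95],axis=0).round(4))
E
```

```text
[ 0.5768 -0.2887  0.1075] [[-0.025, 1.0, -0.001], [1.0, 0.025, 0.0]] 0.018557409325811593
[array([ 0.5757, -0.231 ]), array([0.052 , 0.0645]), np.float64(2.6853)] [[ 0.5521 -0.2545  0.1003]
 [ 0.5749 -0.2286  0.1028]
 [ 0.5984 -0.2018  0.1055]]
```

View pics/top9.png

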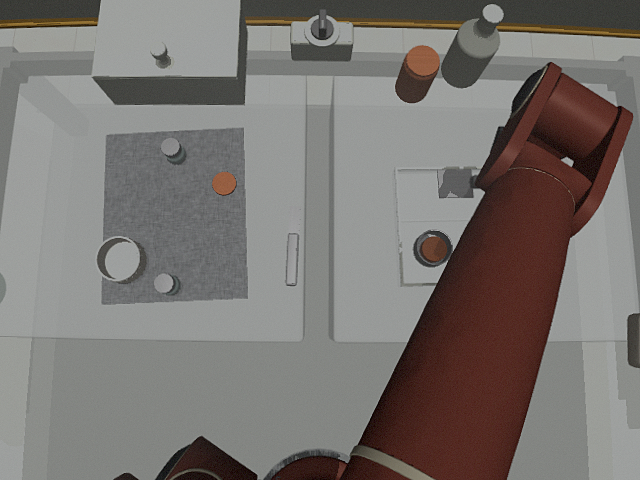

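The scraper hangs level over the far compartment, blade seen at (457,182). Lowering.

>>> {"method": "drive_tool", "body": {"steps": [{"translation": [0,0.08,0.6],"angular": [0,0,0],"gripper": 0.1},{"translation": [0,0,0.6],"angular": [0,0,0],"gripper": 0.1},{"translation": [0,0,0.5],"angular": [0,0,0],"gripper": 0.1},{"translation": [0,0,0.35],"angular": [0,0,0],"gripper": 0.1},{"translation": [0,0,0.2],"angular": [0,0,0],"gripper": 0.1},{"translation": [0,0,0.05],"angular": [0,0,0],"gripper": 0.1},{"translation": [0,0,0],"angular": [0,0,0],"gripper": 0.1}]}}

```text
t: 30.72
tool_pos: [0.5807, -0.2891, 0.0163]
tool_rot: [2.19, 2.251, 0.0]
contact_force: [0.1, -0.8, -2.3]
opening: 0.0185
grip_force: 60.9
```

>>> {"method": "drive_tool", "body": {"steps": [{"translation": [0,0,0.07],"angular": [0,0,0],"gripper": 0.1},{"translation": [0,0,0],"angular": [0,0,0],"gripper": 0.1}]}}

```text
t: 30.98
tool_pos: [0.5804, -0.2889, 0.0131]
tool_rot: [2.191, 2.251, 0.0]
contact_force: [0.4, -0.6, -1.6]
opening: 0.0187
grip_force: 60.9
```

>>> {"method": "drive_tool", "body": {"steps": [{"translation": [0,0,0],"angular": [0,0,0],"gripper": 0.45},{"translation": [0,0,0],"angular": [0,0,0],"gripper": 0.45},{"translation": [0,0,0],"angular": [0,0,0],"gripper": 0.45},{"translation": [0,0,-0.5],"angular": [0,0,0],"gripper": 0.45},{"translation": [0,0,-0.9],"angular": [0,0,0],"gripper": 0.45},{"translation": [0,0,-1],"angular": [0,0,0],"gripper": 0.45},{"translation": [0,0,-1],"angular": [0,0,0],"gripper": 0.45}]}}

```text
t: 31.85
tool_pos: [0.5806, -0.289, 0.152]
tool_rot: [2.19, 2.25, 0.001]
contact_force: [0.5, 0.1, 0.4]
opening: 0.0383
grip_force: 0.0
```

>>> {"method": "drive_tool", "body": {"steps": [{"translation": [-0.2,-0.8,-0.5],"angular": [0,0,0],"gripper": 0.45},{"translation": [-0.8,0,-0.3],"angular": [0,0,0],"gripper": 0.45},{"translation": [-0.8,0,0],"angular": [0,0,0],"gripper": 0.45},{"translation": [-0.8,0,0],"angular": [0,0,0],"gripper": 0.45},{"translation": [-0.8,0,0],"angular": [0,0,0],"gripper": 0.45},{"translation": [-0.8,0,0],"angular": [0,0,0],"gripper": 0.45},{"translation": [-0.8,0,0],"angular": [0,0,0],"gripper": 0.45},{"translation": [-0.5,0,0],"angular": [0,0,0],"gripper": 0.45}]}}

```text
t: 32.85
tool_pos: [0.5543, -0.5113, 0.1828]
tool_rot: [2.191, 2.249, -0.0]
contact_force: [0.3, 0.1, -0.3]
opening: 0.0385
grip_force: 0.0
```

>>> {"method": "drive_tool", "body": {"steps": [{"translation": [0,0,0],"angular": [0,0,0],"gripper": 0.45},{"translation": [0,0,0],"angular": [0,0,0],"gripper": 0.45}]}}

```text
t: 33.1
tool_pos: [0.5545, -0.509, 0.1817]
tool_rot: [2.19, 2.252, 0.0]
contact_force: [-0.8, 0.5, 0.2]
opening: 0.0385
grip_force: 0.0
```

```bash
python3 - <<'E'
from h import *
for n in("top","scene"):
    im=get(n,f"pics/{n}10.png"); P=pts(im); print(n)
    def reg(x,y,d,z0,z1): return (np.abs(P[...,0]-x)<d)&(np.abs(P[...,1]-y)<d)&(P[...,2]>z0)&(P[...,2]<z1)
    for nm,x,y,z in(("rsm",.473,-.35,.049),("wide",.446,.36,.045),("sleeve",.474,-.205,.041)):
        m=reg(x,y,.05,z-.004,z+.005); 
        if m.sum()>20: print(nm,m.sum(),fitc(P[m][:,:2]),np.median(P[m][:,2]).round(4))
    m=reg(.58,-.305,.075,.02,.038)&(np.abs(P[...,0]-.58)<.03); q=P[m]
    if len(q)>20: print("handle",[np.round(t,4) for t in cv2.minAreaRect(q[:,:2].astype(np.float32))],np.percentile(q[:,2],[5,50,95]).round(4))
    m=reg(.46,.05,.07,.018,.03); print("spreader",P[m].mean(0).round(4))
    hsv=cv2.cvtColor(im["color"],cv2.COLOR_RGB2HSV); m=(cv2.inRange(hsv,(0,110,40),(14,255,255))>0)
    for x,y,k in((.474,-.205,.025),(.597,.183,.04)): 
        q=P[m&reg(x,y,k,0,.06)]
        if len(q): print("disc",q.mean(0).round(4),np.percentile(q[:,2],[10,90]).round(4))
E
```

```text
top
rsm 247 (array([ 0.4704, -0.3473]), np.float64(0.0272), 208) 0.0492
wide 361 (array([0.447 , 0.3612]), np.float64(0.0387), 242) 0.0455
sleeve 729 (array([ 0.4736, -0.2038]), np.float64(0.0231), 675) 0.0417
handle [array([ 0.5807, -0.3002]), array([0.0213, 0.0931]), np.float64(1.4482)] [0.0238 0.0282 0.0313]
spreader [0.4513 0.0514 0.0243]
disc [ 0.4705 -0.2036  0.0418] [0.0396 0.0438]
disc [0.5965 0.1832 0.0108] [0.0087 0.0131]
scene
rsm 180 (array([ 0.4711, -0.3498]), np.float64(0.0269), 132) 0.0479
wide 124 (array([0.4473, 0.3594]), np.float64(0.0393), 102) 0.0434
sleeve 459 (array([ 0.474 , -0.2077]), np.float64(0.024), 404) 0.04
handle [array([ 0.5808, -0.3046]), array([0.0205, 0.0948]), np.float64(0.7117)] [0.0219 0.0269 0.0296]
spreader [0.4543 0.0472 0.0223]
disc [ 0.4727 -0.2082  0.0396] [0.0368 0.0419]
disc [0.5974 0.179  0.0091] [0.0069 0.0111]
```

View pics/scene10.png

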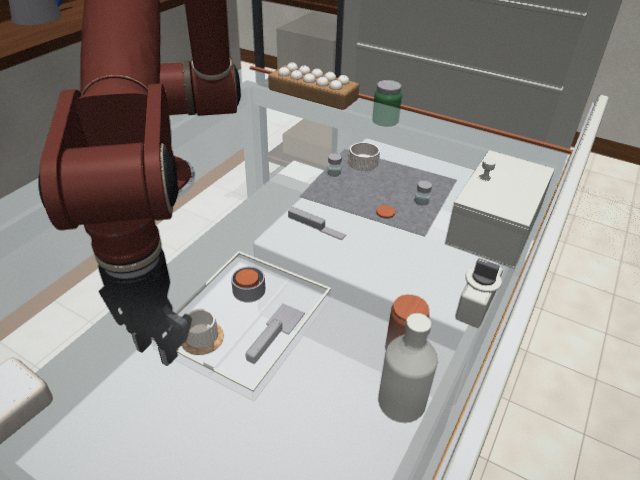

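The discs are flush in the sleeve at (248,280) and the ramekin stands on the pad at (201,330). The scraper lies flat in the far compartment at (275,333), handle centre .581, and the look-alikes haven't moved. Handing in.

```bash
python3 -c "
from station import ctrl
print(ctrl.finish_job())"
```

```text
the job is handed in; nothing more can be done
None
```

The kit is packed and handed in at about 33 s, but `finish_job()` returned no verdict: by the final camera check, the thick and medium discs sit flush in the sleeve, the small ramekin is upright on the pad (about 3 mm off centre), the scraper lies flat and lengthwise in the far compartment, and the look-alikes have not moved.

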